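# Put the fallen signal light back in its dock on the probe station

## Task

The station's signal light (black square foot, green-orange-red column) has fallen over: tip it back upright on the plate, then move it onto the yellow-framed dock, with its foot square and snug against both dark fences. Then swing the blue latch all the way round by its red peg so that its arm lies over the foot, and finally press the green test button on the white console fully down and let it go. Leave the bottles, tools and other things around it where they are.

Things in the scene. Friction and masses are not known exactly. Their poses are not given: they have to be found in the camera images.
- light: Signal light, 0.7 kg: black square foot 120 x 120 x 18 mm with a round column 40 mm in diameter (grey, green, orange, red, black) on its centre. Origin: centre of the foot's underside; z up the column, x and y parallel to the foot's sides. Starts toppled, column pointing to the robot's right and 15 degrees below level, on the foot's local -y edge; its +y edge is uppermost, 116 to 120 mm up.
- light_top (a point): Centre of the top end of the column, 165 mm from the foot's underside. Centre of mass 31 mm from the underside. Pulling the foot's uppermost edge level, away from this end, tips the light up about the foot's lower edge; once turned some 45 degrees it falls upright on its own. Dragged by its top on the plate it tips.
- dock: Fixed corner dock. Origin: on the plate, where the foot's centre belongs; a yellow 120 mm square frame is drawn there. Two dark fences, 14 mm high and thick: inner face of the back one at x = +61 mm, spanning y = -20 to 75 mm; inner face of the side one at y = +61 mm, spanning x = -61 to 75 mm; the -x and -y sides are open. The foot may be seated in any quarter turn.
- latch_pivot (a point): Axis of the latch (vertical), at x = 0, y = +90 mm in the dock's frame; 23 mm above the plate, at the underside of the latch's arm.
- latch_peg (a point): Centre of the top of the latch's red upright peg, 20 mm in diameter, from 31 to 75 mm above the plate, on the latch's tail 60 mm from the pivot. The blue arm opposite is 16 mm wide and reaches 50 mm from the pivot, 23 to 31 mm above the plate, over the foot and clear of the column.
- latch (a joint): Latch angle, rad: 0 open (arm along the dock's +x, peg at x = -60, y = 90 mm in the dock's frame), 1.571 shut (arm over the foot along -y, peg at x = 0, y = 150 mm). Closes clockwise seen from above. Friction 0.05 N m; stays where it is left.
- test (a joint): Travel of the green test button in m: 0 released, 0.006 fully down; sprung, 5 N when fully down.
- test_top (a point): Centre of the top face of the green round button (36 mm in diameter), which faces up, on top of the white console.
- console: White console box 70 x 90 x 40 mm, fixed. Origin: centre of its underside.
- solvent: Bystander, loose, to be left alone: amber solvent bottle, 60 mm in diameter, 150 mm tall. Origin: at its underside.
- objective: Bystander, loose, to be left alone: steel microscope objective, 44 mm in diameter, 60 mm tall. Origin: at its underside.
- wafer_jar: Bystander, loose, to be left alone: flat wafer jar, 100 mm in diameter, 35 mm tall. Origin: at its underside.
- driver: Bystander, loose, to be left alone: screwdriver, lying. Origin: at its underside.
- vial_jar: Bystander, loose, to be left alone: small glass jar, 50 mm in diameter, 60 mm tall. Origin: at its underside.
- sample_tray: Bystander, loose, to be left alone: white sample tray, 110 x 90 x 30 mm. Origin: at its underside.
- spanner: Bystander, loose, to be left alone: spanner, lying. Origin: at its underside.
Mind the look-alikes: they are no part of the job. Several things look just like the console: the one meant starts farthest to the robot's right.

How it is judged:
By the outcome, as a careful person would: the job done as asked, in the order asked, and still so for the second after the job is handed in, with the robot touching nothing.
It also fails if it takes over 72 s, if anything falls off the work surface, if the arm or the gripper's body presses on something with over 40 N, if the wrist force passes 120 N, or if a joint passes its speed limit or range.

## Robot

A 7-joint arm with a two-finger parallel gripper is mounted at the origin on the work surface. World frame = base frame: x ahead of the robot, y to its left, z up, the work surface at z = 0. Lengths are in m, angles in rad, forces in N, time in s.
With the tool pointing down it reaches from about 0.425 to 0.875 m from the base axis. Payload 4.7 kg.
Tool frame: the origin (TCP) lies midway between the tips of the shut fingers; the grasp point (between the pads) lies 19 mm behind it; z points along the fingers, y is the line along which they close (so a half turn about z gives the same grasp; the last joint's range is limited). The gripper opens to 85 mm and grips with 20 to 120 N. Pads are 22 mm wide; open, the fingers measure 114 mm over their backs; the gripper's body (76 mm by 85 mm) begins 54 mm behind the grasp point. The pads swing forward as they close: fully open they stand 13 mm farther back than shut.
Start: joints at [1.323, 0.321, -0.07, 1.45, 0.023, 1.371, -0.057], TCP at [0.168, -0.628, 0.231] pointing down, gripper open.
Joint ranges: [-2.86, 2.86], [-0.3, 2.09], [-1.38, 1.24], [0.06, 2.45], [-1.56, 4.7], [0.09, 2.05], [-2.69, 2.69]. Speed limits (rad/s): [2.57, 2.57, 3.14, 3.14, 3.14, 3.14, 3.14].

## Interface

Orientations are given as a rotation vector (axis times angle).
In Python, from rig import bot gives the robot as it stands. The module is installed in compiled form; this text tells all that it offers.
- The arm moves only by the tool drive_tool, never from a script. Its argument "steps" is a list of rows, each a list of 3 entries, a list of its own where there are three numbers: the shift along the tool's x, y, z in cm, then the turn, a rotation vector about the tool's x, y, z in rad, then the opening, from 0 (shut) to 1 (fully open). In form: [[[tx, ty, tz], [rx, ry, rz], grip], ...]. A call has 1 to 8 rows; each row is the pose to reach, as a shift and turn from the pose commanded when the call began, along the tool's axes at that moment; what a row does not reach only later rows make up. A row lasts 1/8 s, in which the tool goes at most 62.5 mm and 10.7 degrees, less where a joint would pass 70% of its speed; a pose out of reach is approached as far as the arm can. A call with a gripper value outside its range is refused whole. The fingers move at their own pace and stop on an object; "squeeze" is the grip in N (left out, the last holds). Time passes only in rows, so rows that repeat a pose let the fingers close. It gives the time, the measured TCP pose, the force, the opening and the grip force at its end, in the units of the state.
- bot.get_obs(): the state, without advancing time (a new reading comes with each control period).
- bot.camera(name): name is "scene" or "top" or "wrist"; returns a dict with "color" (400x640x3 uint8, red, green, blue), "fx", "fy", "cx", "cy" (pixels), "R" (3x3) and "t" (3): a world point X has camera coordinates R X + t; the wrist camera has in their place "tool_from_camera" (4x4, takes a point from camera to tool coordinates, whose origin is the TCP and whose axes are the flange's). Camera axes: x right, y down, z forward; pixel columns grow to the right and rows downward; lengths in m; the calibration is good to about 2 mm. A picture is of the moment at which its call begins: read the wrist's pose just before it. There is no depth.
- bot.finish_job(): hands the job in; it is judged then, once.
The state is a dict: "time": time; "qpos": joint angles; "qvel": joint speeds; "joint_torque": joint torques, N m; "position": TCP position; "ee_rot": TCP orientation; "ft_force": force on the tool from outside, world axes, zero at the start; "torque": the same for the moment, N m; "width": opening from 0.0 (shut) to 1.0 (fully open); "grasp_force": force on a finger pad.
Only numpy, scipy, OpenCV 4.12 (cv2) and the standard library are available. Lean on these libraries where they do the work, as an engineer would, in place of code of your own. Each camera call takes 0.05 s, during which the arm holds its last target. There are 200 camera calls.

## Working session

There is one attempt and no reset: what is moved stays moved. The work goes in short steps, Python scripts to look and compute and a tool call to move; the robot and the scene stay as the last step left them, time stands still between calls to the robot, and variables do not carry over. Pictures are saved under pics/ and viewed, at most 10 in all, crops included, and the job is handed in when it is done.

Besides the shell and the picture viewer there is one more tool, called after ">>>" as name(argument=value, ...), one argument or row to a line, values as JSON. drive_tool: Moves the arm, as the interface text tells. Its arguments: {"type":"object","properties":{"steps":{"type":"array","items":{"type":"array"}},"squeeze":{"type":"number"}},"required":["steps"]}

```bash
mkdir -p pics; cat > h.py <<'E'
import numpy as np, cv2
from scipy.spatial.transform import Rotation as Ro
from rig import bot
def snap(n,f):
    c=bot.camera(n); cv2.imwrite('pics/'+f,cv2.cvtColor(c['color'],cv2.COLOR_RGB2BGR)); 
    import pickle; pickle.dump(c,open('pics/'+f+'.pkl','wb')); return c
def load(f):
    import pickle; return pickle.load(open('pics/'+f+'.pkl','rb'))
def ray(c,u,v,z):
    K=np.array([(u-c['cx'])/c['fx'],(v-c['cy'])/c['fy'],1]); R=np.array(c['R']);t=np.array(c['t'])
    o=-R.T@t; d=R.T@K; return o+d*(z-o[2])/d[2]
def proj(c,X):
    p=np.array(c['R'])@np.array(X)+np.array(c['t']); return c['fx']*p[0]/p[2]+c['cx'],c['fy']*p[1]/p[2]+c['cy']
E
python3 - <<'E'
from h import *
o=bot.get_obs(); print({k:np.round(v,3) for k,v in o.items()})
for n in ('top','scene'):
    c=snap(n,n+'0.png'); print(n,c['fx'],c['cx'],c['cy'],np.round(c['R'],3).tolist(),np.round(-np.array(c['R']).T@c['t'],3))
    cv2.imwrite(f'pics/{n}0b.png',cv2.resize(cv2.imread(f'pics/{n}0.png'),(800,500),interpolation=cv2.INTER_CUBIC))
E
```

```text
{'time': np.float64(0.0), 'qpos': array([ 1.323,  0.322, -0.07 ,  1.452,  0.023,  1.371, -0.057]), 'qvel': array([-0.001,  0.001, -0.001, -0.002,  0.002, -0.   ,  0.001]), 'joint_torque': array([ 0.0000e+00, -4.9358e+01, -3.8300e-01, -3.1433e+01,  1.3000e-02,
        1.1000e-02, -0.0000e+00]), 'position': array([ 0.168, -0.627,  0.23 ]), 'ee_rot': array([-3.113e+00, -4.100e-01,  1.000e-03]), 'ft_force': array([-0.743, -0.065, -0.967]), 'torque': array([-0.023, -0.02 , -0.056]), 'grasp_force': np.float64(0.0), 'width': np.float64(1.003)}
top 377.524415049982 323.0381837977673 197.18948828425974 [[-0.135, -0.991, -0.003], [-0.965, 0.132, -0.228], [0.227, -0.028, -0.974]] [0.287 0.019 1.088]
scene 418.77951140436585 323.11299030131136 200.53650970350066 [[-0.774, 0.634, -0.005], [0.437, 0.528, -0.728], [-0.459, -0.566, -0.685]] [1.069 0.703 0.925]
```

View pics/top0b.png

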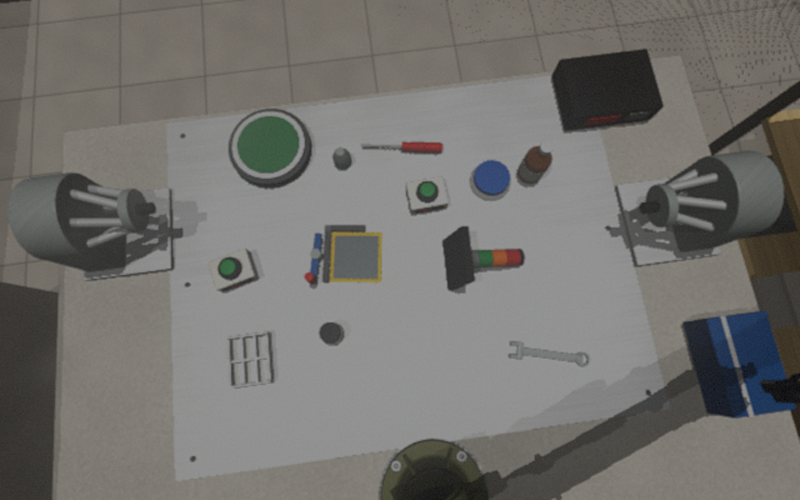

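View pics/scene0b.png

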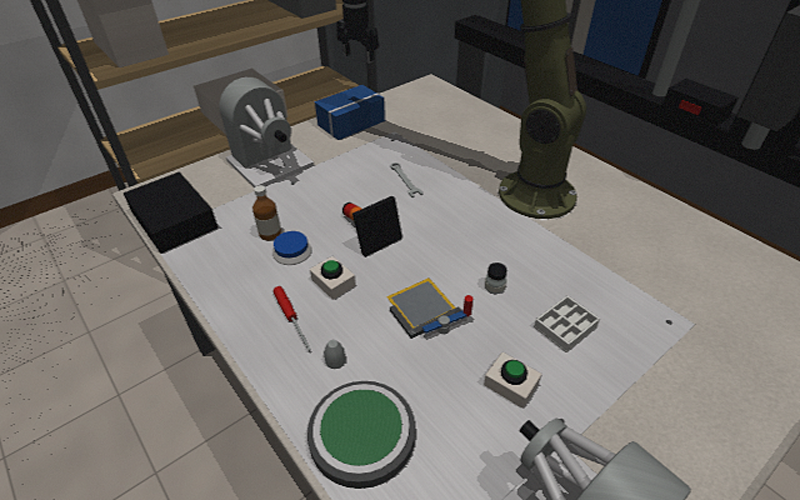

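Top view (800-px scale): light's foot at (458,258), column to (523,257); dock frame x 331–382, y 233–282; latch pivot (316,253), peg (310,277); the right-hand console's button is at (428,190). The scene view shows the same things with the foot's underside facing the camera.

```bash
python3 - <<'E'
from h import *
for n in ('top','scene'):
    c=load(n+'0.png'); h=cv2.cvtColor(c['color'],cv2.COLOR_RGB2HSV)
    def blob(lo,hi,box):
        m=cv2.inRange(h,np.array(lo),np.array(hi)); k=np.zeros_like(m); x0,y0,x1,y1=[int(b/1.25) for b in box]; k[y0:y1,x0:x1]=m[y0:y1,x0:x1]; return k
    B={'top':dict(dock=(320,222,392,292),peg=(300,268,320,290),btn=(412,175,444,205),tip=(505,240,530,275),foot=(438,222,476,295)),
       'scene':dict(dock=(380,275,470,330),peg=(460,290,478,318),btn=(316,255,346,282),tip=(338,195,362,225),foot=(350,190,408,262))}[n]
    C=dict(dock=((18,120,90),(35,255,255)),peg=((0,130,60),(8,255,255)),btn=((50,80,30),(90,255,255)),tip=((0,100,50),(9,255,255)),foot=((0,0,0),(180,255,60)))
    Z=dict(dock=0.001,peg=.055,btn=.05,tip=0.05,foot=0.06)
    for k in B:
        m=blob(*C[k],B[k]); p=cv2.findNonZero(m)
        if p is None: print(n,k,None);continue
        ctr=p.reshape(-1,2).mean(0); r=cv2.minAreaRect(p); print(n,k,len(p),ctr.round(1),np.round(ray(c,*ctr,Z[k]),4))
        if k in('dock','foot'):
            hull=cv2.convexHull(p); q=cv2.approxPolyDP(hull,4,True).reshape(-1,2); print(q.tolist())
            if k=='dock':
              for a in q: print(np.round(ray(c,*a,0.001),4))
E
```

```text
top dock 283 [283.1 203.7] [0.5367 0.1078 0.001 ]
[[303, 224], [264, 224], [267, 185], [304, 187]]
[0.4687 0.0572 0.001 ]
[0.4841 0.1697 0.001 ]
[0.5998 0.1491 0.001 ]
[0.5787 0.0406 0.001 ]
top peg 26 [246.8 221.2] [0.4886 0.2086 0.055 ]
top btn 107 [341.6 151.2] [ 0.6574 -0.0819  0.05  ]
top tip 126 [409.7 205.4] [ 0.4723 -0.2476  0.05  ]
top foot 895 [366.6 206.9] [ 0.4825 -0.1259  0.06  ]
[[360, 231], [355, 192], [373, 182], [378, 223]]
scene dock 206 [334.9 238. ] [0.5252 0.087  0.001 ]
[[363, 246], [330, 262], [310, 237], [342, 222]]
[0.4826 0.1621 0.001 ]
[0.5935 0.1461 0.001 ]
[0.5791 0.0373 0.001 ]
[0.4662 0.0513 0.001 ]
scene peg 69 [374.  242.9] [0.4861 0.2049 0.055 ]
scene btn 107 [264.5 213. ] [ 0.6506 -0.0879  0.05  ]
scene tip 60 [279.2 167. ] [ 0.492  -0.2386  0.05  ]
scene foot 1258 [301.7 180.5] [ 0.4832 -0.1259  0.06  ]
[[321, 189], [292, 205], [282, 171], [314, 157]]
```

```bash
cat > fit.py <<'E'
from h import *
from scipy.optimize import differential_evolution as DE
def hullmask(c,P,S=4):
    q=np.array([proj(c,X) for X in P]); m=np.zeros((400*1,640),np.uint8)
    cv2.fillConvexPoly(m,cv2.convexHull(np.round(q*16).astype(np.int32)),255,shift=4,lineType=cv2.LINE_AA); return m/255.
def iou(a,b): return np.minimum(a,b).sum()/np.maximum(a,b).sum()
def seg(c,lo,hi,box,fill):
    h=cv2.cvtColor(c['color'],cv2.COLOR_RGB2HSV); m=cv2.inRange(h,np.array(lo),np.array(hi)); k=np.zeros_like(m)
    x0,y0,x1,y1=[int(b/1.25) for b in box]; k[y0:y1,x0:x1]=m[y0:y1,x0:x1]
    if fill:
        hu=cv2.convexHull(cv2.findNonZero(k)); cv2.fillConvexPoly(k,hu,255)
    return k/255.
def tri(cs,uv):
    A=[];b=[]
    for c,(u,v) in zip(cs,uv):
        R=np.array(c['R']);t=np.array(c['t']);x=(u-c['cx'])/c['fx'];y=(v-c['cy'])/c['fy']
        A+=[R[0]-x*R[2],R[1]-y*R[2]]; b+=[x*t[2]-t[0],y*t[2]-t[1]]
    return np.linalg.lstsq(np.array(A),np.array(b),rcond=None)[0]
E
python3 - <<'E'
from fit import *
cs=[load('top0.png'),load('scene0.png')]
print('btn',tri(cs,[(341.6,151.2),(264.5,213)]),'peg',tri(cs,[(246.8,221.2),(374,242.9)]))
sq=np.array([[a,b,0] for a in(-.06,.06) for b in(-.06,.06)])
md=[seg(cs[0],(18,120,90),(35,255,255),(320,222,392,292),1),seg(cs[1],(18,120,90),(35,255,255),(380,275,470,330),1)]
mf=[seg(cs[0],(0,0,0),(180,255,60),(438,222,476,295),1),seg(cs[1],(0,0,0),(180,255,60),(350,190,408,262),1)]
def dock(p): return (Ro.from_euler('z',p[2]).apply(sq)+[p[0],p[1],0.001])
box=np.array([[a,b,z] for a in(-.06,.06) for b in(-.06,.06) for z in(0,.018)])
base=Ro.from_euler('x',105,degrees=True) # column +z -> -y, below level
def light(p):
    q=(Ro.from_euler('z',p[2])*base).apply(box); q[:,2]-=q[:,2].min(); return q+[p[0],p[1],0]
for nm,f,ms,b in(('dock',dock,md,[(.5,.56),(.07,.13),(-.4,.1)]),('light',light,mf,[(.42,.54),(-.2,-.05),(-.5,.5)])):
    for sel in ([0,1],[0],[1]):
        r=DE(lambda p:-sum(iou(hullmask(cs[i],f(p)),ms[i]) for i in sel),b,seed=1,maxiter=40,popsize=12); print(nm,sel,r.x.round(4),-r.fun/len(sel))
q=base.apply(box);print(q.round(3).tolist())
o=bot.get_obs();print(Ro.from_rotvec(o['ee_rot']).as_matrix().round(3))
E
```

```text
btn [ 0.65437689 -0.08097192  0.05799069] peg [0.48823821 0.20747288 0.05890356]
dock [0, 1] [ 0.5333  0.1041 -0.153 ] 0.8964283851595441
dock [0] [ 0.5345  0.1051 -0.1173] 0.9216104564540161
dock [1] [ 0.5305  0.0982 -0.0844] 0.9003655289897876
light [0, 1] [ 0.4844 -0.1158 -0.0503] 0.8988903357009008
light [0] [ 0.4844 -0.1164 -0.1214] 0.8674449370709382
light [1] [ 0.4855 -0.1146 -0.0066] 0.9413449405618403
[[-0.06, 0.016, -0.058], [-0.06, -0.002, -0.063], [-0.06, -0.016, 0.058], [-0.06, -0.033, 0.053], [0.06, 0.016, -0.058], [0.06, -0.002, -0.063], [0.06, -0.016, 0.058], [0.06, -0.033, 0.053]]
[[ 0.966  0.259 -0.001]
 [ 0.259 -0.966  0.002]
 [-0.    -0.002 -1.   ]]
```

```bash
cat > go.py <<'E'
import sys
from h import *
# usage: go.py x y z [yaw]  -> shift (cm) & turn in tool axes for a tool-down pose with tool x at yaw
def plan(P,yaw=None):
    o=bot.get_obs(); R=Ro.from_rotvec(o['ee_rot']); p=np.array(o['position'])
    T=Ro.from_matrix(np.array([[np.cos(yaw),np.sin(yaw),0],[np.sin(yaw),-np.cos(yaw),0],[0,0,-1]])) if yaw is not None else R
    print('shift',(R.inv().apply(np.array(P)-p)*100).round(2),'turn',(R.inv()*T).as_rotvec().round(3))
if __name__=='__main__':
    a=[float(v) for v in sys.argv[1:]]; plan(a[:3],a[3] if len(a)>3 else None)
E
python3 go.py .484 -.2 .2 0
```

```text
shift [ 41.58 -33.1    3.09] turn [-0.002  0.     0.262]
```

>>> drive_tool(
  steps=[
    [[41.5,-33,3],[0,0,0.26],0],
    [[41.5,-33,3],[0,0,0.26],0],
    [[41.5,-33,3],[0,0,0.26],0],
    [[41.5,-33,3],[0,0,0.26],0],
    [[41.5,-33,3],[0,0,0.26],0],
    [[41.5,-33,3],[0,0,0.26],0],
    [[41.5,-33,3],[0,0,0.26],0],
    [[41.5,-33,3],[0,0,0.26],0],
  ],
)

```text
time: 1.1
position: [0.4659, -0.2249, 0.2028]
ee_rot: [3.141, 0.003, -0.0]
ft_force: [1.0, -0.9, 0.7]
width: 0.001
grasp_force: 0.0
```

>>> drive_tool(
  steps=[
    [[0,0,0],[0,0,0],0],
  ],
)

```text
time: 1.23
position: [0.468, -0.2205, 0.2027]
ee_rot: [-3.139, -0.019, -0.001]
ft_force: [-1.1, -1.1, 0.5]
width: -0.001
grasp_force: 0.0
```

```bash
python3 go.py .484 -.2 .094 0
```

```text
shift [ 1.62 -2.01 10.88] turn [-0.002 -0.001  0.012]
```

>>> drive_tool(
  steps=[
    [[1.6,-1,5],[0,0,0],0],
    [[1.6,-1,10.8],[0,0,0],0],
    [[1.6,-1.5,10.8],[0,0,0],0],
    [[1.6,-2,10.8],[0,0,0],0],
    [[1.6,-3,10.8],[0,0,0],0],
    [[1.6,-4,10.8],[0,0,0],0],
    [[1.6,-5,10.8],[0,0,0],0],
  ],
)

```text
time: 2.1
position: [0.4816, -0.176, 0.0961]
ee_rot: [3.141, 0.003, 0.002]
ft_force: [0.5, 0.6, -0.9]
width: 0.005
grasp_force: 0.0
```

>>> drive_tool(
  steps=[
    [[0,-1,0],[0,0,0],0],
    [[0,-2,0],[0,0,0],0],
    [[0,-3,0],[0,0,0],0],
    [[0,-4,0],[0,0,0],0],
  ],
)

```text
time: 2.6
position: [0.4811, -0.136, 0.0951]
ee_rot: [3.141, 0.003, 0.0]
ft_force: [0.2, -1.1, 1.2]
width: 0.001
grasp_force: 0.4
```

```bash
python3 - <<'E'
from h import *
snap('scene','s1.png')
im=cv2.imread('pics/s1.png')[100:300,180:460]; cv2.imwrite('pics/s1c.png',cv2.resize(im,(784,560),interpolation=cv2.INTER_CUBIC))
E
```

```text
(no output)
```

View pics/s1c.png

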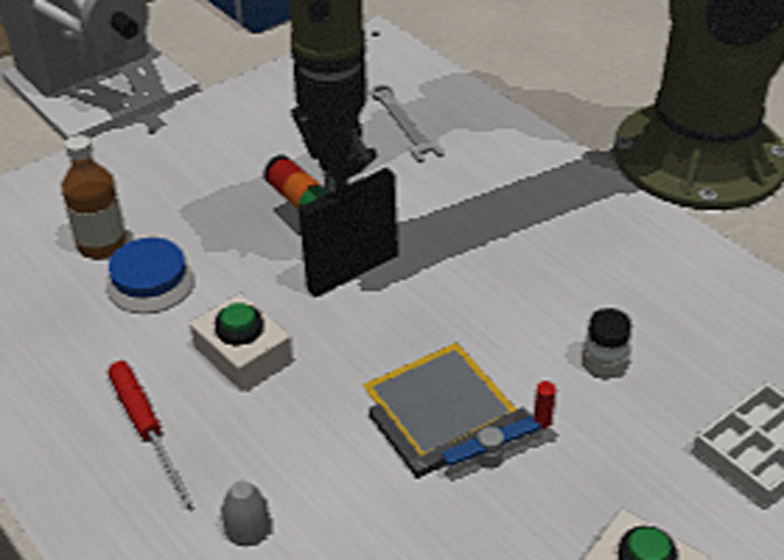

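The foot is tipping: now about vertical, with the finger hooked behind its top edge. Continue.

>>> drive_tool(
  steps=[
    [[0,-1,0],[0,0,0],0],
    [[0,-2,0],[0,0,0],0],
    [[0,-3,0.3],[0,0,0],0],
    [[0,-4,0.6],[0,0,0],0],
    [[0,-5,1],[0,0,0],0],
    [[0,-5.5,1.2],[0,0,0],0],
    [[0,-6,1.4],[0,0,0],0],
  ],
)

```text
time: 3.52
position: [0.4819, -0.0744, 0.0825]
ee_rot: [-3.14, -0.005, -0.002]
ft_force: [-4.0, 3.9, 14.4]
width: 0.001
grasp_force: 7.3
```

>>> drive_tool(
  steps=[
    [[0,-0.5,0.2],[0,0,0],0],
    [[0,-1,0.4],[0,0,0],0],
    [[0,-1,0.4],[0,0,0],0],
  ],
)

```text
time: 3.9
position: [0.4823, -0.0623, 0.0786]
ee_rot: [-3.138, -0.007, -0.004]
ft_force: [-2.4, 7.2, 12.9]
width: -0.001
grasp_force: 7.1
```

```bash
python3 - <<'E'
from h import *
snap('scene','s2.png');snap('top','t2.png')
im=cv2.imread('pics/s2.png')[100:300,180:460]; a=cv2.resize(im,(420,300),interpolation=cv2.INTER_CUBIC)
im=cv2.imread('pics/t2.png')[110:260,240:450]; b=cv2.resize(im,(420,300),interpolation=cv2.INTER_CUBIC)
cv2.imwrite('pics/s2c.png',np.vstack([a,b]))
E
```

```text
(no output)
```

View pics/s2c.png

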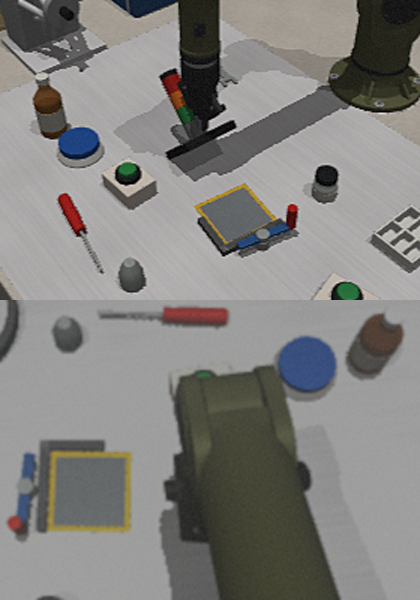

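Column stands at roughly 60°, wedged between finger and gripper body; raising the tool while easing toward +y should let it drop upright.

>>> drive_tool(
  steps=[
    [[0,-0.3,-1],[0,0,0],0],
    [[0,-1,-2.5],[0,0,0],0],
    [[0,-2,-4],[0,0,0],0],
    [[0,-3,-6],[0,0,0],0],
    [[0,-4,-9],[0,0,0],0],
    [[0,-5,-12],[0,0,0],0],
    [[0,-8,-13],[0,0,0],1],
    [[0,-12,-13],[0,0,0],1],
  ],
)

```text
time: 5.0
position: [0.4815, 0.0535, 0.209]
ee_rot: [3.14, -0.001, 0.005]
ft_force: [-0.5, -0.4, -0.3]
width: 0.416
grasp_force: 0.0
```

>>> drive_tool(
  steps=[
    [[-5,-4,0],[0,0,0],1],
    [[-5,-8,0],[0,0,0],1],
    [[-5,-14,0],[0,0,0],1],
    [[-5,-14,0],[0,0,0],1],
  ],
)

```text
time: 5.5
position: [0.4292, 0.1986, 0.2082]
ee_rot: [-3.14, -0.016, -0.002]
ft_force: [0.1, -0.5, 0.6]
width: 0.996
grasp_force: 0.0
```

```bash
python3 - <<'E'
from h import *
snap('scene','s3.png');snap('top','t3.png')
im=cv2.imread('pics/s3.png')[100:300,180:460]; a=cv2.resize(im,(420,300),interpolation=cv2.INTER_CUBIC)
im=cv2.imread('pics/t3.png')[110:260,240:450]; b=cv2.resize(im,(420,300),interpolation=cv2.INTER_CUBIC)
cv2.imwrite('pics/s3c.png',np.vstack([a,b]))
E
```

```text
(no output)
```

View pics/s3c.png

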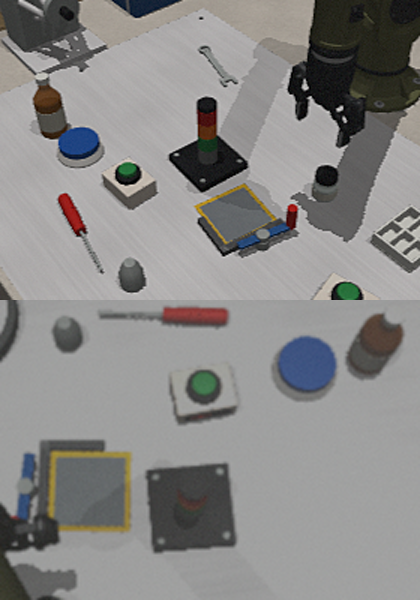

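Light stands upright beside the dock: foot in the lower crop at x 147–235, column centred near (190,500). Now fit it and see what the wrist camera offers.

```bash
cat > fitl.py <<'E'
from fit import *
box=np.array([[a,b,z] for a in(-.06,.06) for b in(-.06,.06) for z in(0,.018)])
th=np.linspace(0,6.28,24)
col=np.array([[.022*np.cos(t),.022*np.sin(t),z] for t in th for z in(.016,.167)])
def fitlight(cs,boxes,g,ds=(.04,.04,.25),thr=75):
    ms=[seg(c,(0,0,0),(180,255,thr),[1.25*v for v in b],0) for c,b in zip(cs,boxes)]
    ms=[cv2.morphologyEx(m,cv2.MORPH_CLOSE,np.ones((5,5))) for m in ms]
    def cost(p,sel=range(len(cs))):
        s=0
        for i in sel:
            R=Ro.from_euler('z',p[2]); k=1-hullmask(cs[i],R.apply(col)+[p[0],p[1],0]); s-=iou(k*hullmask(cs[i],R.apply(box)+[p[0],p[1],0]),k*ms[i])
        return s
    for sel in ([0,1],[0],[1])[:3 if len(cs)==2 else 1]:
        r=DE(cost,[(a-d,a+d) for a,d in zip(g,ds)],args=(sel,),seed=1,maxiter=40,popsize=10); print('light',sel,r.x.round(4),-r.fun/len(sel))
E
python3 - <<'E'
from fitl import *
cs=[load('t3.png'),load('s3.png')]
fitlight(cs,[(308,186,364,242),(285,150,352,232)],(.49,-.07,0))
c=snap('wrist','w3.png'); print(c['fx'],c['cx'],c['cy'],np.round(c['tool_from_camera'],3).tolist())
E
```

```text
light [0, 1] [ 0.4872 -0.041  -0.0463] 0.8529370417622801
light [0] [ 0.4886 -0.0367 -0.0611] 0.8482593225597312
light [1] [ 0.4841 -0.0426 -0.043 ] 0.874821423935149
346.16904350273506 326.78550413057116 198.6843547945681 [[-0.0, -0.958, -0.286, 0.074], [1.0, -0.0, 0.001, 0.0], [-0.001, -0.286, 0.958, -0.142], [0.0, 0.0, 0.0, 1.0]]
```

>>> drive_tool(
  steps=[
    [[3,2,-5],[0,0,0],1],
    [[7,6,-10],[0,0,0],1],
    [[7,8,-10],[0,0,0],1],
    [[7,8,-10],[0,0,0],1],
    [[7,8,-10],[0,0,0],1],
  ],
)

```text
time: 6.28
position: [0.4999, 0.1134, 0.3065]
ee_rot: [3.142, 0.002, -0.002]
ft_force: [-0.1, 0.2, -0.5]
width: 0.998
grasp_force: 0.0
```

```bash
cat >> h.py <<'E'
def wsnap(f):
    o=bot.get_obs(); c=bot.camera('wrist'); T=np.eye(4); T[:3,:3]=Ro.from_rotvec(o['ee_rot']).as_matrix(); T[:3,3]=o['position']
    W=np.linalg.inv(T@np.array(c['tool_from_camera'])); c['R']=W[:3,:3]; c['t']=W[:3,3]
    cv2.imwrite('pics/'+f,cv2.cvtColor(c['color'],cv2.COLOR_RGB2BGR)); import pickle; pickle.dump(c,open('pics/'+f+'.pkl','wb')); return c
E
python3 - <<'E'
from h import *
c=wsnap('w4.png'); print(bot.get_obs()['position'])
for X in [(.533,.104,0),(.487,-.041,.018),(.488,.206,.075)]: print(proj(c,X))
E
```

```text
[0.49971688 0.11404149 0.30645646]
(np.float64(333.60469833872963), np.float64(128.78758433397735))
(np.float64(448.44718436458464), np.float64(167.22268358769608))
(np.float64(242.26505456726068), np.float64(176.5243553437727))
```

View pics/w4.png

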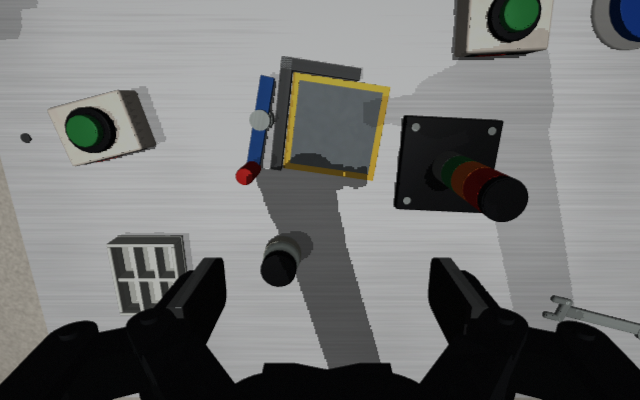

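Wrist view: dock frame corners about (296,73),(390,88),(373,181),(281,167); light's foot corners (402,114),(503,120),(394,208); peg top (245,177), latch pivot (261,120).

```bash
python3 - <<'E'
from fitl import *
c=load('w4.png')
sq=np.array([[a,b,0] for a in(-.06,.06) for b in(-.06,.06)])
m=seg(c,(18,120,60),(35,255,255),[1.25*v for v in (275,65,400,190)],1)
f=lambda p:Ro.from_euler('z',p[2]).apply(sq)+[p[0],p[1],.001]
r=DE(lambda p:-iou(hullmask(c,f(p)),m),[(.5,.56),(.07,.14),(-.4,.1)],seed=1,maxiter=40);print('dock',r.x.round(4),r.fun)
R=Ro.from_euler('z',r.x[2]);
for q in [(0,.09,.031),(-.06,.09,.075)]: print('model',np.array(proj(c,R.apply(q)+[r.x[0],r.x[1],0])).round(1))
fitlight([c],[(385,105,515,220)],(.487,-.041,-.05),thr=50)
h=cv2.cvtColor(c['color'],cv2.COLOR_RGB2HSV);mm=cv2.inRange(h,np.array((0,130,60)),np.array((8,255,255)));mm[:,:225]=0;mm[:,270:]=0;mm[:150]=0;mm[200:]=0
print('peg px',cv2.findNonZero(mm).reshape(-1,2).mean(0))
E
python3 go.py .484 -.04 .21 0
```

```text
dock [ 0.5337  0.1031 -0.152 ] -0.980512561897904
model [259.3 118.8]
model [246.6 176.5]
shift [-1.6  15.4   9.65] turn [0.    0.001 0.002]Traceback (most recent call last):
  File "<stdin>", line 9, in <module>
  File "fitl.py", line 14, in fitlight
    r=DE(cost,[(a-d,a+d) for a,d in zip(g,ds)],args=(sel,),seed=1,maxiter=40,popsize=10); print('light',sel,r.x.round(4),-r.fun/len(sel))
    return fun(*args, **kwargs)
    ret = solver.solve()
    self._calculate_population_energies(
    ~~~~~~~~~~~~~~~~~~~~~~~~~~~~~~~~~~~^
        self.population[self.feasible]))
        ^^^^^^^^^^^^^^^^^^^^^^^^^^^^^^^
    calc_energies = list(
        self._mapwrapper(self.func, parameters_pop[0:S])
    )
    return self.f(x, *self.args)
           ~~~~~~^^^^^^^^^^^^^^^
  File "fitl.py", line 11, in cost
    R=Ro.from_euler('z',p[2]); k=1-hullmask(cs[i],R.apply(col)+[p[0],p[1],0]); s-=iou(k*hullmask(cs[i],R.apply(box)+[p[0],p[1],0]),k*ms[i])
                                            ~~^^^
IndexError: list index out of range
```

```bash
sed -i "s/for sel in .*:$/for sel in ([[0,1],[0],[1]] if len(cs)==2 else [[0]]):/" fitl.py; python3 - <<'E'
from fitl import *
fitlight([load('w4.png')],[(385,105,515,220)],(.487,-.041,-.05),thr=50)
E
```

```text
light [0] [ 0.487  -0.0408 -0.046 ] 0.9173923236922038
```

>>> drive_tool(
  steps=[
    [[-1.3,6,2],[0,0,0.046],1],
    [[-1.3,12,7],[0,0,0.046],1],
    [[-1.3,15.5,9],[0,0,0.046],1],
    [[-1.3,15.5,9],[0,0,0.046],1],
    [[-1.3,15.5,9],[0,0,0.046],1],
  ],
)

```text
time: 6.95
position: [0.4878, -0.04, 0.2171]
ee_rot: [-3.14, 0.067, 0.0]
ft_force: [0.7, -0.0, -0.2]
width: 0.998
grasp_force: 0.0
```

```bash
python3 go.py .487 -.041 .124 -.046
```

```text
shift [-0.07  0.11  9.31] turn [-0.001  0.     0.003]
```

Centred; descend, grip, and lift 2 cm.

>>> drive_tool(
  steps=[
    [[0,0.1,4],[0,0,0],1],
    [[0,0.1,8],[0,0,0],1],
    [[0,0.1,9.3],[0,0,0],1],
    [[0,0.1,9.3],[0,0,0],0.3],
    [[0,0.1,9.3],[0,0,0],0.3],
    [[0,0.1,9.3],[0,0,0],0.3],
    [[0,0.1,9.3],[0,0,0],0.3],
  ],
  squeeze=60,
)

```text
time: 7.82
position: [0.4894, -0.0414, 0.1259]
ee_rot: [-3.14, 0.068, -0.005]
ft_force: [0.1, 4.1, 6.6]
width: 0.454
grasp_force: 60.2
```

>>> drive_tool(
  steps=[
    [[0,0,-0.5],[0,0,0],0.3],
    [[0,0,-2.5],[0,0,0],0.3],
    [[0,0,-2.5],[0,0,0],0.3],
  ],
)

```text
time: 8.2
position: [0.4882, -0.0434, 0.1494]
ee_rot: [3.14, -0.071, 0.002]
ft_force: [0.1, 0.0, -6.6]
width: 0.456
grasp_force: 61.6
```

```bash
python3 - <<'E'
from fitl import *
from go import plan
wsnap('w5.png'); o=bot.get_obs(); p=o['position'].copy(); print(p,o['width'],o['grasp_force'])
d=np.array([.5337,.1031]); R=Ro.from_euler('z',-.152)
a=R.apply([-.004,-.004,0])[:2]+d  # 4 mm short of both fences
plan([*a,p[2]],-.152); plan([*a,.126],-.152)
E
```

```text
[ 0.48754252 -0.04323841  0.14863434] 0.45080973992409024 61.64169788360596
shift [ 3.510e+00 -1.447e+01 -1.000e-02] turn [0.001 0.    0.107]
shift [  3.51 -14.47   2.25] turn [0.001 0.    0.107]
```

View pics/w5.png

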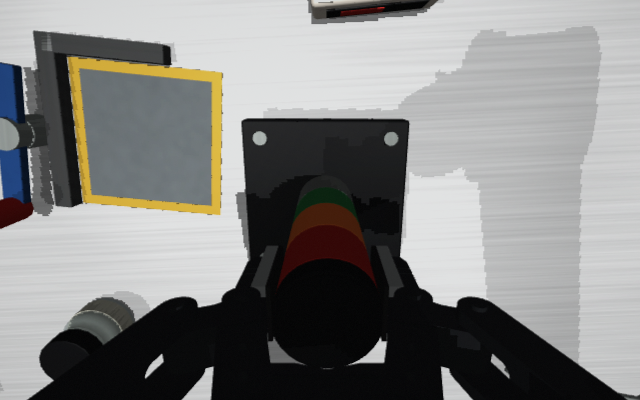

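The light hangs square in the gripper, foot's front edge level at (243..408,120). Carry it to about 6 mm short of both fences, then lower.

>>> drive_tool(
  steps=[
    [[0.5,-4,0],[0,0,0.03],0.3],
    [[1.5,-8,0],[0,0,0.07],0.3],
    [[2.5,-12,0],[0,0,0.107],0.3],
    [[3.3,-14.2,0],[0,0,0.107],0.3],
    [[3.3,-14.2,0],[0,0,0.107],0.3],
    [[3.3,-14.2,1],[0,0,0.107],0.3],
    [[3.3,-14.2,1.8],[0,0,0.107],0.3],
    [[3.3,-14.2,1.8],[0,0,0.107],0.3],
  ],
)

```text
time: 9.25
position: [0.5259, 0.0966, 0.1295]
ee_rot: [3.131, -0.239, -0.005]
ft_force: [0.2, 0.1, -7.7]
width: 0.459
grasp_force: 62.7
```

```bash
python3 - <<'E'
from fitl import *
from go import plan
c=wsnap('w6.png'); o=bot.get_obs(); p=o['position']; print(p,o['ee_rot'],o['ft_force'])
R=Ro.from_euler('z',-.152); print('dock frame',R.inv().apply(p-np.array([.5337,.1031,0])))
E
```

```text
[0.5265043  0.09694865 0.1302881 ] [ 3.13192735e+00 -2.38978483e-01 -2.20079775e-03] [ 0.27394584  0.11609831 -6.58360521]
dock frame [-0.00618133 -0.00716997  0.1302881 ]
```

View pics/w6.png

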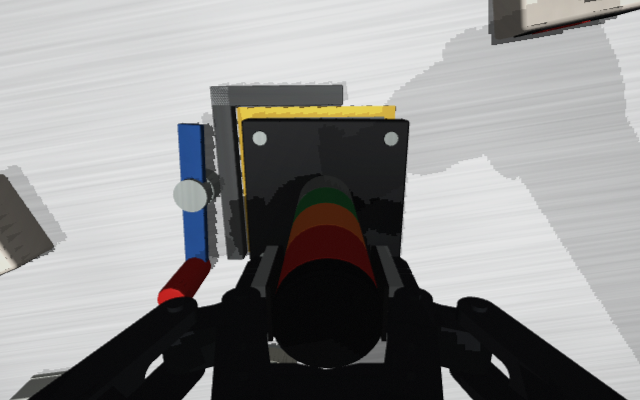

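>>> drive_tool(
  steps=[
    [[0,0,0.3],[0,0,0],0.3],
    [[0.3,-0.3,0.3],[0,0,0],0.3],
    [[0.5,-0.6,0.3],[0,0,0],0.3],
    [[0.5,-0.6,0.3],[0,0,0],0.3],
    [[0.5,-0.6,0.4],[0,0,0],0.3],
    [[0.5,-0.6,0.5],[0,0,0],0.3],
    [[0.5,-0.6,0.5],[0,0,0],0.3],
  ],
)

```text
time: 10.18
position: [0.5329, 0.1026, 0.1261]
ee_rot: [3.132, -0.237, 0.0]
ft_force: [0.1, -3.2, -4.2]
width: 0.451
grasp_force: 62.8
```

>>> drive_tool(
  steps=[
    [[0,0,0],[0,0,0],0.6],
    [[0,0,0],[0,0,0],1],
    [[0,0,0],[0,0,0],1],
    [[0,0,0],[0,0,0],1],
    [[0,0,-5],[0,0,0],1],
    [[0,0,-10],[0,0,0],1],
    [[0,0,-13],[0,0,0],1],
    [[0,0,-13],[0,0,0],1],
  ],
)

```text
time: 11.18
position: [0.5345, 0.1036, 0.2589]
ee_rot: [-3.132, 0.237, -0.009]
ft_force: [-0.4, 0.4, -0.2]
width: 0.998
grasp_force: 0.0
```

```bash
python3 - <<'E'
from fitl import *
c=wsnap('w7.png'); o=bot.get_obs(); print(o['position'],o['ee_rot'])
fitlight([c],[(200,60,450,330)],(.532,.101,-.15),ds=(.015,.015,.1),thr=50)
R=Ro.from_euler('z',-.152);D=np.array([.5337,.1031,0])
for n,q in dict(sidepush=(-.015,-.095,.15),backpush=(-.095,-.03,.15)).items(): print(n,R.apply(q)+D)
cv2.imwrite('pics/w7c.png',c['color'][...,::-1])
E
```

```text
[0.53342965 0.10323303 0.25692896] [-3.13251619  0.23721112 -0.00336122]
light [0] [ 0.5332  0.1057 -0.1895] 0.5457160042914024
sidepush [0.50448849 0.01146656 0.15      ]
backpush [0.43525287 0.08783035 0.15      ]
```

View pics/w7c.png

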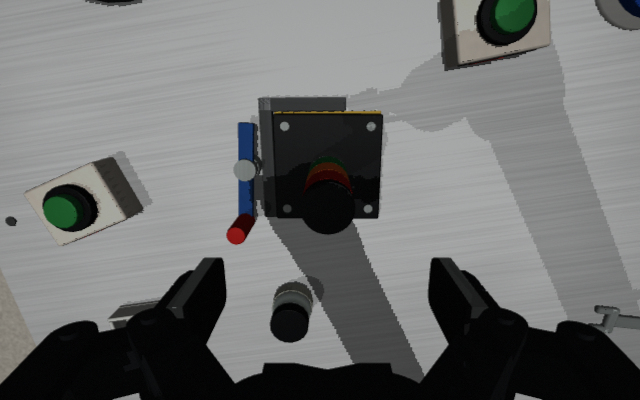

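```bash
python3 - <<'E'
from h import *
c=load('w7.png');R=Ro.from_euler('z',-.152);D=np.array([.5337,.1031,0])
for u,v,z in [(289,323,.06),(292,296,.01),(237,236,.075),(245,170,.031),(275,114,.018),(383,114,.018),(380,217,.018),(326,112,.018)]: print((u,v),R.inv().apply(ray(c,u,v,z)-D).round(4))
E
```

```text
(289, 323) [-0.1741  0.0437  0.06  ]
(292, 296) [-0.1702  0.045   0.01  ]
(237, 236) [-0.0606  0.0914  0.075 ]
(245, 170) [-0.0016  0.0894  0.031 ]
(275, 114) [0.0571 0.0563 0.018 ]
(383, 114) [ 0.0572 -0.0599  0.018 ]
(380, 217) [-0.0601 -0.0618  0.018 ]
(326, 112) [0.0592 0.0014 0.018 ]
```

>>> drive_tool(
  steps=[
    [[-6,-0.5,0],[0,0,0],0],
    [[-10,-0.5,2],[0,0,0],0],
    [[-10,-0.5,8],[0,0,0],0],
    [[-10,-0.5,14],[0,0,0],0],
    [[-10,-0.5,20],[0,0,0],0],
    [[-10,-0.5,24.5],[0,0,0],0],
    [[-10,-0.5,24.5],[0,0,0],0],
  ],
  squeeze=40,
)

```text
time: 12.1
position: [0.4301, 0.1224, 0.0072]
ee_rot: [3.132, -0.236, -0.016]
ft_force: [0.6, 0.2, 0.6]
width: 0.001
grasp_force: 0.0
```

>>> drive_tool(
  steps=[
    [[1,0,0],[0,0,0],0],
    [[1.8,0,0],[0,0,0],0],
    [[2.2,0,0],[0,0,0],0],
    [[2.4,0,0],[0,0,0],0],
  ],
)

```text
time: 12.6
position: [0.4595, 0.1193, 0.0118]
ee_rot: [3.133, -0.238, 0.002]
ft_force: [0.3, -0.8, 0.1]
width: 0.0
grasp_force: 0.0
```

```bash
cat > d.py <<'E'
from h import *
o=bot.get_obs();R=Ro.from_euler('z',-.152);D=np.array([.5337,.1031,0])
print('dock',R.inv().apply(o['position']-D).round(4),'f',R.inv().apply(o['ft_force']).round(1),o['ee_rot'].round(3),o['width'])
E
python3 d.py
```

```text
dock [-0.0758  0.0048  0.0118] f [ 0.5 -0.8  0.1] [ 3.133e+00 -2.380e-01  2.000e-03] 6.950049037038917e-05
```

>>> drive_tool(
  steps=[
    [[0.3,0,0],[0,0,0],0],
    [[0.6,0,0],[0,0,0],0],
    [[0.6,0,0],[0,0,0],0],
  ],
)

```text
time: 12.98
position: [0.4619, 0.1188, 0.0106]
ee_rot: [3.132, -0.236, -0.008]
ft_force: [-6.3, 0.5, 5.0]
width: -0.001
grasp_force: 3.1
```

>>> drive_tool(
  steps=[
    [[0.2,0,0],[0,0,0],0],
    [[0.2,0,0],[0,0,0],0],
  ],
)

```text
time: 13.22
position: [0.4628, 0.1187, 0.0104]
ee_rot: [3.131, -0.236, -0.011]
ft_force: [-8.8, 1.0, 7.1]
width: 0.005
grasp_force: 4.3
```

>>> drive_tool(
  steps=[
    [[0.2,0,0],[0,0,0],0],
    [[0.2,0,0],[0,0,0],0],
  ],
)

```text
time: 13.48
position: [0.4629, 0.1187, 0.0101]
ee_rot: [3.13, -0.235, -0.017]
ft_force: [-13.2, 2.0, 10.2]
width: 0.001
grasp_force: 6.6
```

```bash
python3 d.py
```

```text
dock [-0.0724  0.0047  0.0101] f [-13.3  -0.   10.2] [ 3.13  -0.235 -0.017] 0.0010016260517869192
```

Solid against the back fence (force rises without motion). Now round the corner to the -y side.

>>> drive_tool(
  steps=[
    [[-1.5,0,0],[0,0,0],0],
    [[-3,2,-3],[0,0,0],0],
    [[-3,7,-3],[0,0,0],0],
    [[-3,11.5,-3],[0,0,0],0],
    [[2,11.5,-3],[0,0,0],0],
    [[6.5,11.5,-1],[0,0,0],0],
    [[6.5,11.5,0],[0,0,0],0],
    [[6.5,11.5,0],[0,0,0],0],
  ],
)

```text
time: 14.48
position: [0.5136, -0.0051, 0.01]
ee_rot: [-3.132, 0.236, 0.005]
ft_force: [-0.0, 0.7, -0.3]
width: -0.003
grasp_force: 0.0
```

```bash
python3 d.py
```

```text
dock [-0.0035 -0.11    0.01  ] f [-0.1  0.6 -0.3] [-3.132  0.236  0.005] -0.0030246040043261165
```

>>> drive_tool(
  steps=[
    [[0,-1,0],[0,0,0],0],
    [[0,-2,0],[0,0,0],0],
    [[0,-2.6,0],[0,0,0],0],
    [[0,-3,0],[0,0,0],0],
    [[0,-3,0],[0,0,0],0],
  ],
)

```text
time: 15.1
position: [0.5197, 0.0231, 0.011]
ee_rot: [3.131, -0.238, -0.0]
ft_force: [0.4, -2.6, -2.5]
width: 0.004
grasp_force: 0.0
```

>>> drive_tool(
  steps=[
    [[0,-0.3,0],[0,0,0],0],
    [[0,-0.4,0],[0,0,0],0],
  ],
)

```text
time: 15.35
position: [0.5207, 0.0258, 0.0113]
ee_rot: [3.13, -0.24, 0.0]
ft_force: [-1.8, -8.0, 3.6]
width: 0.001
grasp_force: 0.0
```

>>> drive_tool(
  steps=[
    [[0,-0.3,0],[0,0,0],0],
    [[0,-0.4,0],[0,0,0],0],
  ],
)

```text
time: 15.6
position: [0.5214, 0.0284, 0.0114]
ee_rot: [3.128, -0.242, -0.0]
ft_force: [-2.2, -11.5, 5.4]
width: 0.001
grasp_force: 0.0
```

```bash
python3 d.py
```

```text
dock [-0.0009 -0.0757  0.0114] f [ -0.4 -11.7   5.4] [ 3.128 -0.242 -0.   ] 0.001437326917195365
```

>>> drive_tool(
  steps=[
    [[0,-0.2,0],[0,0,0],0],
    [[0,-0.2,0],[0,0,0],0],
  ],
)

```text
time: 15.85
position: [0.5221, 0.0302, 0.0116]
ee_rot: [3.128, -0.243, 0.001]
ft_force: [-0.4, -8.9, 5.1]
width: 0.001
grasp_force: 0.0
```

>>> drive_tool(
  steps=[
    [[0,-0.2,0],[0,0,0],0],
    [[0,-0.2,0],[0,0,0],0],
  ],
)

```text
time: 16.1
position: [0.5224, 0.032, 0.0114]
ee_rot: [3.128, -0.242, 0.001]
ft_force: [1.1, -9.0, 2.5]
width: 0.002
grasp_force: 1.0
```

```bash
python3 d.py
```

```text
dock [-0.0004 -0.072   0.0114] f [ 2.5 -8.7  2.5] [ 3.128e+00 -2.420e-01  1.000e-03] 0.002433334715525014
```

>>> drive_tool(
  steps=[
    [[0,-0.2,0],[0,0,0],0],
    [[0,-0.2,0],[0,0,0],0],
  ],
)

```text
time: 16.35
position: [0.5224, 0.032, 0.0115]
ee_rot: [3.126, -0.244, -0.0]
ft_force: [-2.8, -13.7, 6.0]
width: 0.002
grasp_force: 1.4
```

>>> drive_tool(
  steps=[
    [[0,-0.2,0],[0,0,0],0],
    [[0,-0.2,0],[0,0,0],0],
  ],
)

```text
time: 16.6
position: [0.5224, 0.0321, 0.0118]
ee_rot: [3.123, -0.245, -0.001]
ft_force: [-5.5, -18.1, 11.5]
width: 0.004
grasp_force: 1.7
```

```bash
python3 d.py; python3 - <<'E'
from h import *
wsnap('w8.png'); a=cv2.resize(snap('scene','s8.png')['color'][150:290,230:430],(600,420),interpolation=cv2.INTER_CUBIC)
cv2.imwrite('pics/s8c.png',a[...,::-1])
E
```

```text
dock [-0.0004 -0.0719  0.0118] f [ -2.7 -18.8  11.5] [ 3.123e+00 -2.450e-01 -1.000e-03] 0.003650597003840272
```

View pics/s8c.png

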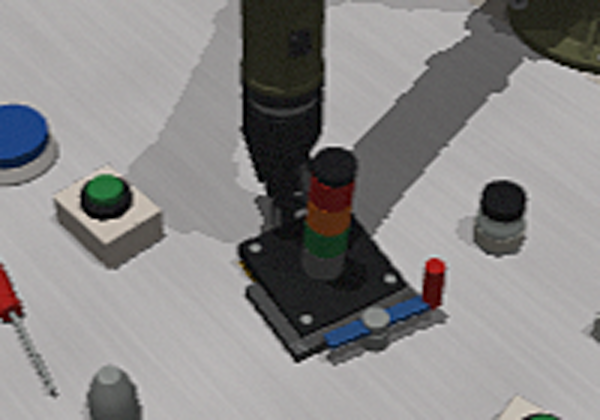

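Side fence reached too (no motion as force rises). A sliver of yellow shows at the back left (245,268); check from above.

>>> drive_tool(
  steps=[
    [[0,3,0],[0,0,0],0],
    [[0,4,-4],[0,0,0],0],
    [[0,4,-10],[0,0,0],0],
    [[0,4,-16],[0,0,0],0],
    [[-1,2,-22],[0,0,0],0],
    [[-3,-4,-24.5],[0,0,0],0],
    [[-3,-7,-24.5],[0,0,0],0],
    [[-3,-7,-24.5],[0,0,0],0],
  ],
)

```text
time: 17.7
position: [0.5028, 0.118, 0.2569]
ee_rot: [-3.131, 0.226, -0.003]
ft_force: [0.5, -0.8, -1.2]
width: 0.001
grasp_force: 0.0
```

>>> drive_tool(
  steps=[
    [[0,0,0],[0,0,0],0],
  ],
)

```text
time: 17.82
position: [0.503, 0.113, 0.2556]
ee_rot: [3.132, -0.238, -0.001]
ft_force: [0.5, -0.4, -0.8]
width: 0.002
grasp_force: 0.0
```

```bash
python3 d.py; python3 - <<'E'
from h import *
c=wsnap('w9.png'); p=[proj(c,Ro.from_euler('z',-.152).apply(q)+[.5337,.1031,0]) for q in [(0,0,.018),(-.06,.09,.075)]]; print(p)
u,v=map(int,p[0]); x0=max(0,u-110);y0=max(0,v-90)
cv2.imwrite('pics/w9c.png',cv2.resize(c['color'][y0:y0+190,x0:x0+250,::-1],(750,570),interpolation=cv2.INTER_CUBIC)); print(x0,y0)
E
```

```text
dock [-0.0318  0.0051  0.2556] f [ 0.6 -0.3 -0.8] [ 3.132e+00 -2.380e-01 -1.000e-03] 0.0017817418712436303
[(np.float64(331.06848008048905), np.float64(136.1743104066055)), (np.float64(239.41707807825574), np.float64(204.84542441126422))]
221 46
```

View pics/w9c.png

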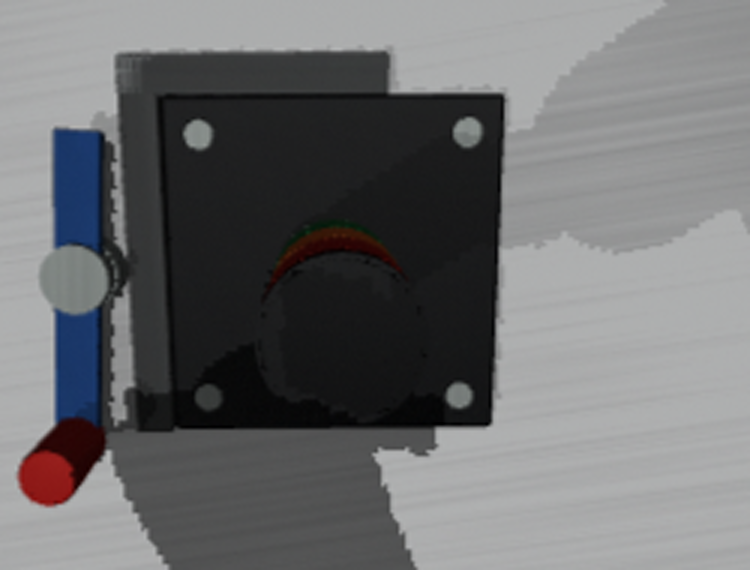

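The foot sits square and snug on both fences (crop: foot 162–503 × 95–427 abutting both). That used the last of my viewing allowance (one over, by my count), so I continue with numeric checks only. Next the latch: grip the peg and follow its arc.

>>> drive_tool(
  steps=[
    [[-1,-4,2],[0,0,0],0.7],
    [[-2.8,-8.5,6],[0,0,0],0.7],
    [[-2.8,-8.5,11],[0,0,0],0.7],
    [[-2.8,-8.5,13],[0,0,0],0.7],
    [[-2.8,-8.5,13],[0,0,0],0.7],
    [[-2.8,-8.5,13],[0,0,0],0.7],
  ],
  squeeze=30,
)

```text
time: 18.62
position: [0.4899, 0.2014, 0.1277]
ee_rot: [-3.132, 0.24, -0.004]
ft_force: [-0.1, 0.3, 0.7]
width: 0.702
grasp_force: 0.0
```

```bash
python3 d.py; sleep 0; python3 d.py; python3 - <<'E'
from fit import *
cs=[wsnap('w10.png'),snap('scene','s10.png')]
for c in cs:
    R=Ro.from_euler('z',-.152);D=np.array([.5337,.1031,0])
    h=cv2.cvtColor(c['color'],cv2.COLOR_RGB2HSV);m=cv2.inRange(h,np.array((0,130,40)),np.array((8,255,255)))
    u,v=map(int,proj(c,R.apply((-.06,.09,.055))+D)); k=np.zeros_like(m); a=slice(max(0,v-70),v+70),slice(max(0,u-70),u+70)
    n,l,s,ce=cv2.connectedComponentsWithStats(m); print((u,v),[(s[i].tolist(),ce[i].round(1).tolist()) for i in range(1,n) if s[i][4]>25])
E
```

```text
dock [-0.0582  0.0905  0.1277] f [-0.2  0.3  0.7] [-3.132  0.24  -0.004] 0.7017927654113114
dock [-0.0582  0.0905  0.1277] f [-0.2  0.3  0.7] [-3.132  0.24  -0.004] 0.7017927654113114
(327, 216) [([492, 83, 104, 110, 4648], [528.4, 128.7]), ([306, 195, 32, 48, 1213], [321.6, 219.2])]
(372, 242) [([543, 80, 18, 12, 89], [551.9, 85.6]), ([331, 207, 14, 12, 92], [337.2, 212.8]), ([219, 229, 18, 28, 213], [227.1, 241.9]), ([371, 236, 7, 17, 78], [374.2, 243.8])]
```

>>> drive_tool(
  steps=[
    [[-0.1,-0.2,3],[0,0,0],0.7],
    [[-0.1,-0.2,6.5],[0,0,0],0.7],
    [[-0.1,-0.2,8.1],[0,0,0],0.7],
    [[-0.1,-0.2,8.1],[0,0,0],0.1],
    [[-0.1,-0.2,8.1],[0,0,0],0.1],
    [[-0.1,-0.2,8.1],[0,0,0],0.1],
    [[-0.1,-0.2,8.1],[0,0,0],0.1],
    [[-0.1,-0.2,8.1],[0,0,0],0.1],
  ],
)

```text
time: 19.73
position: [0.4887, 0.2045, 0.0465]
ee_rot: [-3.132, 0.237, -0.004]
ft_force: [-1.8, 0.5, 5.8]
width: 0.223
grasp_force: 29.5
```

```bash
python3 d.py
```

```text
dock [-0.0598  0.0935  0.0465] f [-1.9  0.2  5.8] [-3.132  0.237 -0.004] 0.22308957633837445
```

>>> drive_tool(
  steps=[
    [[0.1,-0.9,0],[0,0,0],0.1],
    [[0.35,-1.9,0],[0,0,0],0.1],
    [[0.8,-2.85,0],[0,0,0],0.1],
    [[1.4,-3.7,0],[0,0,0],0.1],
    [[2.1,-4.45,0],[0,0,0],0.1],
    [[3.0,-5.1,0],[0,0,0],0.1],
    [[3.9,-5.5,0],[0,0,0],0.1],
    [[5.0,-5.8,0],[0,0,0],0.1],
  ],
)

```text
time: 20.72
position: [0.5447, 0.2518, 0.0453]
ee_rot: [3.128, -0.239, -0.005]
ft_force: [-4.2, -6.2, 7.2]
width: 0.218
grasp_force: 30.9
```

```bash
python3 d.py
```

```text
dock [-0.0117  0.1487  0.0453] f [-3.2 -6.8  7.2] [ 3.128 -0.239 -0.005] 0.2184339509419961
```

>>> drive_tool(
  steps=[
    [[0.6,0,0],[0,0,0],0.1],
    [[1.1,0,0],[0,0,0],0.1],
    [[1.4,0,0],[0,0,0],0.1],
    [[1.6,0,0],[0,0,0],0.1],
  ],
)

```text
time: 21.22
position: [0.5597, 0.251, 0.0453]
ee_rot: [3.131, -0.238, -0.006]
ft_force: [-6.5, -0.6, 4.5]
width: 0.223
grasp_force: 30.6
```

```bash
python3 d.py
```

```text
dock [0.0033 0.1502 0.0453] f [-6.4 -1.6  4.5] [ 3.131 -0.238 -0.006] 0.22275819148881879
```

>>> drive_tool(
  steps=[
    [[0.3,0,0],[0,0,0],0.1],
    [[0.3,0,0],[0,0,0],0.1],
  ],
)

```text
time: 21.48
position: [0.5597, 0.2511, 0.0451]
ee_rot: [3.129, -0.237, -0.014]
ft_force: [-13.1, -3.2, 10.2]
width: 0.226
grasp_force: 31.2
```

```bash
python3 d.py
```

```text
dock [0.0033 0.1502 0.0451] f [-12.4  -5.1  10.2] [ 3.129 -0.237 -0.014] 0.22638666182962205
```

Hard stop reached. Release and rise, then go toward the console.

>>> drive_tool(
  steps=[
    [[-0.4,0,0],[0,0,0],0.1],
    [[-0.4,0,0],[0,0,0],0.7],
    [[-0.4,0,0],[0,0,0],0.7],
    [[-0.4,0,0],[0,0,0],0.7],
    [[-0.4,0,-5],[0,0,0],0.7],
    [[-0.4,0,-11],[0,0,0],0.7],
    [[-0.4,0,-17],[0,0,0],0.7],
    [[-0.4,0,-22],[0,0,0],0.7],
  ],
)

```text
time: 22.48
position: [0.5609, 0.2518, 0.2678]
ee_rot: [-3.132, 0.237, -0.003]
ft_force: [0.4, 0.4, -0.2]
width: 0.702
grasp_force: 0.0
```

```bash
python3 d.py; python3 - <<'E'
from h import *
c=wsnap('w11.png');R=Ro.from_euler('z',-.152);D=np.array([.5337,.1031,0])
h=cv2.cvtColor(c['color'],cv2.COLOR_RGB2HSV)
for nm,lo,hi,z in(('red',(0,130,40),(8,255,255),.065),('blue',(105,130,30),(130,255,255),.031)):
    m=cv2.inRange(h,np.array(lo),np.array(hi)); n,l,s,ce=cv2.connectedComponentsWithStats(m)
    for i in range(1,n):
        if s[i][4]>60: print(nm,s[i].tolist(),R.inv().apply(ray(c,*ce[i],z)-D).round(3))
E
python3 go.py .60 -.08 .26 -.15
```

```text
dock [0.0044 0.1511 0.2678] f [ 0.4  0.5 -0.2] [-3.132e+00  2.370e-01 -3.000e-03] 0.7019733429265416
red [478, 167, 44, 51, 482] [-0.011 -0.023  0.065]
red [319, 171, 19, 19, 284] [-0.004  0.15   0.065]
blue [334, 163, 40, 15, 492] [-0.001  0.121  0.031]
blue [391, 163, 37, 15, 490] [0.    0.059 0.031]
shift [ 8.64 32.42  1.38] turn [-0.006 -0.01  -0.001]
```

Latch measured shut: arm at (0, 59 mm) and tail at (0, 121 mm) in the dock's frame. On to the button.

>>> drive_tool(
  steps=[
    [[1,5,0],[0,0,0],0],
    [[3,11,0],[0,0,0],0],
    [[5,17,0],[0,0,0],0],
    [[7,23,0],[0,0,0],0],
    [[8.5,29,0],[0,0,0],0],
    [[8.6,32.4,1],[0,0,0],0],
    [[8.6,32.4,1],[0,0,0],0],
    [[8.6,32.4,1],[0,0,0],0],
  ],
)

```text
time: 23.52
position: [0.5969, -0.0807, 0.255]
ee_rot: [-3.132, 0.236, -0.0]
ft_force: [-0.1, 0.3, -0.3]
width: 0.002
grasp_force: 0.0
```

```bash
python3 - <<'E'
from fit import *
cs=[wsnap('w12.png'),load('s10.png'),load('t3.png')]; uv=[]
for c in cs:
    h=cv2.cvtColor(c['color'],cv2.COLOR_RGB2HSV);m=cv2.inRange(h,np.array((50,80,20)),np.array((90,255,255)))
    u,v=proj(c,(.654,-.082,.056)); n,l,s,ce=cv2.connectedComponentsWithStats(m)
    i=min((i for i in range(1,n) if s[i][4]>40),key=lambda i:np.hypot(ce[i][0]-u,ce[i][1]-v)); print((u,v),s[i].tolist(),ce[i]); uv.append(ce[i])
    print([ray(c,*ce[i],z).round(4).tolist() for z in(.05,.056)])
print(tri(cs,uv),tri(cs[:2],uv[:2]))
p=tri(cs,uv)
from go import plan
plan([p[0],p[1],.10]); print(bot.get_obs()['position'])
E
```

```text
(np.float64(319.01390043022747), np.float64(114.70397265979622)) [301, 94, 38, 39, 1142] [319.4089317  113.24956217]
[[0.655, -0.0824, 0.05], [0.6553, -0.0826, 0.056]]
(np.float64(264.40834522829016), np.float64(213.20852614455447)) [258, 208, 13, 11, 106] [264.47169811 213.        ]
[[0.6505, -0.088, 0.05], [0.6534, -0.0826, 0.056]]
(np.float64(341.8942181521573), np.float64(151.57852786685154)) [336, 146, 12, 11, 106] [341.67924528 151.17924528]
[[0.6574, -0.0822, 0.05], [0.6553, -0.0816, 0.056]]
[ 0.65472741 -0.08185011  0.05719168] [ 0.65455562 -0.08223457  0.05677235]
shift [ 5.72 -0.65 15.53] turn [0. 0. 0.]
[ 0.59707625 -0.0798844   0.25526698]
```

>>> drive_tool(
  steps=[
    [[3,-0.6,4],[0,0,0],0],
    [[5.7,-0.6,9],[0,0,0],0],
    [[5.7,-0.6,14],[0,0,0],0],
    [[5.7,-0.6,17.5],[0,0,0],0],
    [[5.7,-0.6,18.5],[0,0,0],0],
    [[5.7,-0.6,18.5],[0,0,0],0],
  ],
)

```text
time: 24.32
position: [0.6545, -0.0832, 0.0707]
ee_rot: [-3.132, 0.235, -0.001]
ft_force: [0.4, 0.5, 0.9]
width: 0.005
grasp_force: 0.0
```

```bash
python3 - <<'E'
from go import plan
plan([.655,-.082,.05])
E
```

```text
shift [ 0.03 -0.12  2.07] turn [0. 0. 0.]
```

>>> drive_tool(
  steps=[
    [[0,-0.1,0.7],[0,0,0],0],
    [[0,-0.1,1.2],[0,0,0],0],
    [[0,-0.1,1.6],[0,0,0],0],
    [[0,-0.1,1.8],[0,0,0],0],
    [[0,-0.1,1.8],[0,0,0],0],
  ],
)

```text
time: 24.95
position: [0.6556, -0.0831, 0.0559]
ee_rot: [3.132, -0.237, 0.005]
ft_force: [-4.9, 0.6, 16.9]
width: -0.0
grasp_force: 8.5
```

>>> drive_tool(
  steps=[
    [[0,0,0.2],[0,0,0],0],
    [[0,0,0.3],[0,0,0],0],
    [[0,0,0.3],[0,0,0],0],
  ],
)

```text
time: 25.32
position: [0.6557, -0.0831, 0.0557]
ee_rot: [3.131, -0.237, 0.005]
ft_force: [-11.5, 0.1, 30.8]
width: 0.0
grasp_force: 15.2
```

>>> drive_tool(
  steps=[
    [[0,0,0.2],[0,0,0],0],
    [[0,0,0.2],[0,0,0],0],
  ],
)

```text
time: 25.58
position: [0.6557, -0.0831, 0.0555]
ee_rot: [3.13, -0.237, 0.005]
ft_force: [-14.3, 0.4, 39.9]
width: 0.003
grasp_force: 19.8
```

Bottomed out well beyond the 5 N spring. Let go and rise clear.

>>> drive_tool(
  steps=[
    [[0,0,-1],[0,0,0],0],
    [[0,0,-3],[0,0,0],0],
    [[0,0,-8],[0,0,0],0],
    [[0,0,-14],[0,0,0],0],
    [[-5,4,-20],[0,0,0],0],
    [[-9,4,-22],[0,0,0],0],
    [[-9,4,-22],[0,0,0],0],
    [[-9,4,-22],[0,0,0],0],
  ],
)

```text
time: 26.58
position: [0.5592, -0.1098, 0.2672]
ee_rot: [3.132, -0.238, 0.001]
ft_force: [1.7, 0.4, -0.6]
width: -0.004
grasp_force: 0.0
```

```bash
python3 - <<'E'
from fitl import *
cs=[snap('top','t13.png'),snap('scene','s13.png')]
R=Ro.from_euler('z',-.152);D=np.array([.5337,.1031,0])
# moved-pixel check vs start around bystanders; foot corners vs nominal; button height
a=load('top0.png')['color'].astype(int);b=cs[0]['color'].astype(int);d=(np.abs(a-b).max(2)>70).astype(np.uint8)
n,l,s,ce=cv2.connectedComponentsWithStats(d); print([(s[i].tolist()) for i in range(1,n) if s[i][4]>25])
c=cs[1];g=D+R.apply((.001,.001,0))
m=seg(c,(0,0,0),(180,255,60),[1.25*v for v in(300,190,375,270)],0)
print('iou', [round(iou((k:=1-hullmask(c,R.apply(col)+g))*hullmask(c,R.apply(box)+g+[0,0,dz]),k*m),3) for dz in(0,.008)])
h=cv2.cvtColor(c['color'],cv2.COLOR_RGB2HSV);mb=cv2.inRange(h,np.array((105,130,30)),np.array((130,255,255)));n,l,s,ce=cv2.connectedComponentsWithStats(mb)
print([(R.inv().apply(ray(c,*ce[i],.031)-D).round(3).tolist(),s[i][4]) for i in range(1,n) if s[i][4]>15])
mg=cv2.inRange(h,np.array((50,80,20)),np.array((90,255,255)));n,l,s,ce=cv2.connectedComponentsWithStats(mg);print([ce[i].round(1).tolist() for i in range(1,n) if s[i][4]>60])
print(bot.get_obs()['ft_force'],bot.get_obs()['position'])
E
```

```text
[[339, 58, 147, 289, 18625], [358, 181, 25, 53, 781], [251, 187, 7, 14, 79], [272, 186, 27, 2, 35], [303, 186, 2, 18, 28], [226, 198, 22, 9, 100], [395, 202, 10, 7, 46], [265, 205, 40, 20, 68], [244, 208, 12, 22, 158], [581, 293, 15, 15, 85], [489, 296, 74, 66, 2280], [609, 304, 26, 18, 295], [400, 359, 28, 16, 185], [487, 369, 16, 31, 132], [387, 377, 23, 23, 353]]
iou [np.float64(0.621), np.float64(0.627)]
[([-1.346, -1.282, 0.031], np.int32(318)), ([-1.597, -0.872, 0.031], np.int32(2349)), ([-0.36, -0.956, 0.031], np.int32(66)), ([-0.307, -0.809, 0.031], np.int32(352)), ([-0.148, -0.881, 0.031], np.int32(184)), ([0.192, -0.316, 0.031], np.int32(454)), ([-0.001, 0.058, 0.031], np.int32(68)), ([-0.001, 0.119, 0.031], np.int32(61))]
[[264.5, 213.1], [336.9, 230.2], [411.4, 294.8], [288.4, 341.6]]
[ 0.66344061  0.06565257 -0.78079177] [ 0.55932148 -0.10922565  0.2657768 ]
```

```bash
python3 -c "
from rig import bot
print(bot.finish_job())"
```

```text
the job is handed in; nothing more can be done
None
```

I handed the job in at about 27 s: the light is upright and snug against both fences, the latch is shut over the foot, and the test button was pressed fully down and has sprung back; the fence fit was last seen before the latch move, and I viewed 11 pictures instead of the 10 allowed.

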